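# Find the flat serving board with a ruler and stand the teapot on it

## Task

One of the two serving boards on the dark mat has bowed upwards in its middle and the other is still flat, but by eye they look the same: lay the aluminium ruler across the middle of one board, let go of it, and gently press down first its left and then its right end (as seen from the robot, looking out over the table) to find out whether it rocks. Then put the ruler back flat on the table beside the mat, and stand the teapot upright in the middle of the board that is flat. Drop nothing, keep the teapot upright, and leave the other tableware alone.

Things in the scene. Friction and masses are not known exactly. Their poses are not given: they have to be found in the camera images.
- mat: Dark woven table mat, 350 mm (its x) by 480 mm (its y), 2 mm thick, fixed to the table. Origin: centre of its underside, on the table; z up. Its x points away from the robot, within 0.2 rad. Two wooden serving boards lie on it side by side along its y; they do not slide.
- left_board (a point): Middle of the left (+y) serving board's blade, 22 mm above the table, good to 5 mm in x and y and 1 mm in z; axes as the mat's. The blade is 200 mm along the mat's x (its grain) and 210 mm along the mat's y; a paddle handle, 40 mm wide, sticks out 98 mm more at its far (+x) end. The flat board's whole face is 22 mm above the table, give or take 0.5 mm. Either board may be the flat one.
- right_board (a point): The same for the right (-y) board, 250 mm from the left one. The bowed board, left or right, is a smooth crown across its grain: from its left and right (y) edges its face rises some 5 mm to its middle, and on average it is as thick as the flat one, give or take 1 mm. A ruler laid over it along y rolls on the crown when an end is pressed; let go, it stays about level.
- ruler: Flat aluminium ruler, 200 mm long (x), 36 wide (y), 5 thick, with a black grip rib along its middle: 90 mm long, 12 thick, its top 25 mm above the ruler's underside. About 130 g. Origin: centre of its underside; z up. Starts flat on the table left or right of the mat, its x within 0.4 rad of pointing away from the robot. More than 25 N on an end would bend it.
- ruler_end_a (a point): On the ruler's top face, 80 mm from its centre towards its +x end (20 mm short of the tip), 5 mm above its underside: where to press; 5 to 10 N is ample. Laid across the bowed board, the pressed end goes down some 3 to 4 mm and the other end comes up some 5 mm; on the flat board neither moves.
- ruler_end_b (a point): The same at the ruler's -x end.
- teapot: White porcelain teapot with a tall bail handle, about 0.5 kg. Origin: centre of its round foot (80 mm across); z up; spout along +x. Belly 124 mm across, spout out to 118 mm from the axis, lid knob's top at 122 mm. Stands on the table left or right of the mat, on the side where the ruler is not, its spout within 0.5 rad of pointing away from the robot.
- teapot_handle (a point): Middle of the bail handle's level top bar, straight over the foot's centre, 160 mm above the foot: a round bar 12 mm thick and 60 mm long along the teapot's x, with free space above it and 38 mm of it down to the lid knob.
- cup: White porcelain cup with a handle, 76 mm across, 72 mm high; bystander. Origin: centre of its underside.
- glass: Clear drinking glass, 80 mm across, 95 mm high; bystander. Origin: centre of its underside.
- jam_jar: Amber glass jam jar with a brass-coloured lid, 64 mm across, 85 mm high; bystander. Origin: centre of its underside.
Mind the look-alikes: they are no part of the job. What is shaped like the teapot but red is not meant.

How it is judged:
On the way, in this order (a step that is already met when the one before it is completed fails the run):
1. the ruler lies across the middle of one board (centre within 35 mm of the board's, within 0.2 rad of the mat's y) and is let go (((horizontal distance between ruler and left_board below 0.035 m and angle between the x axis of ruler and the y axis of mat, either way round below 0.2 rad and z of ruler in the frame of mat between 0.015 and 0.032 m) or (horizontal distance between ruler and right_board below 0.035 m and angle between the x axis of ruler and the y axis of mat, either way round below 0.2 rad and z of ruler in the frame of mat between 0.015 and 0.032 m)) and contact force between the fingers and ruler below 0.1 N), for 0.2 s.
2. with the ruler lying so, its left end is pressed with more than 3 N by the fingers, more than 50 mm left of the board's middle (contact force between the fingers and ruler above 3 N and (((horizontal distance between ruler and left_board below 0.035 m and angle between the x axis of ruler and the y axis of mat, either way round below 0.2 rad and z of ruler in the frame of mat between 0.015 and 0.032 m) and y of the grasp point in the frame of left_board above 0.05 m) or ((horizontal distance between ruler and right_board below 0.035 m and angle between the x axis of ruler and the y axis of mat, either way round below 0.2 rad and z of ruler in the frame of mat between 0.015 and 0.032 m) and y of the grasp point in the frame of right_board above 0.05 m))), for 0.2 s.
3. then its right end, likewise (contact force between the fingers and ruler above 3 N and (((horizontal distance between ruler and left_board below 0.035 m and angle between the x axis of ruler and the y axis of mat, either way round below 0.2 rad and z of ruler in the frame of mat between 0.015 and 0.032 m) and y of the grasp point in the frame of left_board below -0.05 m) or ((horizontal distance between ruler and right_board below 0.035 m and angle between the x axis of ruler and the y axis of mat, either way round below 0.2 rad and z of ruler in the frame of mat between 0.015 and 0.032 m) and y of the grasp point in the frame of right_board below -0.05 m))), for 0.2 s.
At the end, for the whole second after the job is handed in: The teapot stands upright (within 0.03 rad) and still on the flat board, its foot within 30 mm of the board's middle and flat on its face, between 20.5 and 22.8 mm above the table (on the bowed board it stands higher); the ruler lies flat and still on the table, off the boards ((horizontal distance between teapot and left_board below 0.03 m or horizontal distance between teapot and right_board below 0.03 m) and z of teapot in the frame of mat between 0.0205 and 0.0228 m and angle between teapot's own z axis and vertical below 0.03 rad and linear speed of each of teapot, ruler below 0.02 m/s and height (world z) of ruler below 0.006 m and angle between ruler's own z axis and vertical below 0.06 rad); the robot touches nothing.
It fails at once if the ruler's end is pressed with more than 25 N (horizontal distance between the grasp point and ruler above 0.06 m and contact force between the fingers and ruler above 25 N).
It fails at once if the ruler is dropped (falls faster than 0.4 m/s out of the fingers) (contact force between the fingers and ruler below 0.01 N and linear speed of ruler above 0.4 m/s).
It fails at once if the teapot is dropped (falls faster than 0.3 m/s out of the fingers) (contact force between the fingers and teapot below 0.01 N and linear speed of teapot above 0.3 m/s).
It fails at once if the teapot is tipped by more than 0.4 rad (angle between teapot's own z axis and vertical above 0.4 rad).
It fails at once if the cup, the glass or the jam jar is moved by more than 20 mm (distance of any of cup, glass, jam_jar from where it was at the start of the episode above 0.02 m).
It also fails if it takes over 72 s, if anything falls off the work surface, if the arm or the gripper's body presses on something with over 40 N, if the wrist force passes 120 N, or if a joint passes its speed limit or range.

## Robot

A 7-joint arm with a two-finger parallel gripper is mounted at the origin on the work surface. World frame = base frame: x ahead of the robot, y to its left, z up, the work surface at z = 0. Lengths are in m, angles in rad, forces in N, time in s.
With the tool pointing down it reaches from about 0.425 to 0.875 m from the base axis. Payload 4.7 kg.
Tool frame: the origin (TCP) lies midway between the tips of the shut fingers; the grasp point (between the pads) lies ctrl.grasp_offset behind it (ctrl.grasp_offset is the distance from the TCP to the grasp point, in m); z points along the fingers, y is the line along which they close (so a half turn about z gives the same grasp; the last joint's range is limited). The gripper opens to 87 mm and grips with 3 to 60 N. Pads are 19 mm wide; open, the fingers measure 117 mm over their backs; the gripper's body (75 mm by 190 mm) begins 51 mm behind the grasp point.
Start: joints at [-1.108, 0.321, -0.07, 1.45, 0.023, 1.371, -0.057], TCP at [0.282, 0.586, 0.223] pointing down, gripper open.
Joint ranges: [-2.86, 2.86], [-0.3, 2.09], [-1.38, 1.24], [0.06, 2.45], [-1.56, 4.7], [0.09, 2.05], [-2.69, 2.69]. Speed limits (rad/s): [2.57, 2.57, 3.14, 3.14, 3.14, 3.14, 3.14].

## Interface

Orientations are given as a rotation vector (axis times angle).
In Python, from bench import ctrl gives the robot as it stands. The module is installed in compiled form; this text tells all that it offers.
- The arm moves only by the tool jog_arm, never from a script. Its argument "moves" is one flat list of numbers, 7 for each row, row after row: the shift along the tool's x, y, z in units of 30 cm (1.0 is 30 cm), then the turn, a rotation vector about the tool's x, y, z in units of 60 degrees (1.0 is 60 degrees), then the gripper's target within -1 to 1 (fully open at 1, half-way at 0, shut at -1). In form: [x, y, z, wx, wy, wz, fingers, x, y, z, wx, wy, wz, fingers, ...]. A call has exactly 8 rows; each row is the pose to reach, as a shift and turn from the pose commanded when the call began, along the tool's axes at that moment; what a row does not reach only later rows make up. A row lasts 1/8 s, in which the tool goes at most 62.5 mm and 10.7 degrees, less where a joint would pass 70% of its speed; a pose out of reach is approached as far as the arm can. A call with a number of a shift or a turn outside -1 to 1 is refused whole. A call with a gripper value outside its range is refused whole. The fingers move at their own pace and stop on an object; "newtons" is the grip in N (left out, the last holds). Time passes only in rows, so rows that repeat a pose let the fingers close, or fill a call up. It gives the time, the measured TCP pose, the force, the opening and the grip force at its end, in the units of the state.
- ctrl.get_state(): the state, without advancing time (a new reading comes with each control period).
- ctrl.get_image(name): name is "side" or "top" or "wrist"; returns a dict with "pixels" (420x560x3 uint8, red, green, blue), "fx", "fy", "cx", "cy" (pixels), "xyz" and "rotation" of the camera in the world; the wrist camera has in their place "tool_from_camera" (4x4, takes a point from camera to tool coordinates, whose origin is the TCP and whose axes are the flange's). Camera axes: x right, y up, looking along -z (the intrinsics and any distortion apply to the point x, -y, -z); pixel columns grow to the right and rows downward; lengths in m; the calibration is good to about 2 mm. A picture is of the moment at which its call begins: read the wrist's pose just before it. There is no depth.
- ctrl.close_job(): hands the job in; it is judged then, once.
The state is a dict: "time": time; "joint_positions": joint angles; "qd": joint speeds; "joint_torque": joint torques, N m; "position": TCP position; "tool_rot": TCP orientation; "ft_force": force on the tool from outside, world axes, zero at the start; "torque": the same for the moment, N m; "grip_width": opening from 0.0 (shut) to 1.0 (fully open); "grip_force": force on a finger pad.
Only numpy, scipy, OpenCV 4.12 (cv2) and the standard library are available. Lean on these libraries where they do the work, as an engineer would, in place of code of your own. Each camera call takes 0.05 s, during which the arm holds its last target. There are 200 camera calls.

## Working session

There is one attempt and no reset: what is moved stays moved. The work goes in short steps, Python scripts to look and compute and a tool call to move; the robot and the scene stay as the last step left them, time stands still between calls to the robot, and variables do not carry over. Pictures are saved under pics/ and viewed, at most 12 in all, crops included, and the job is handed in when it is done.

Besides the shell and the picture viewer there is one more tool, called by a JSON object that holds its "api" and its "payload". jog_arm: Moves the arm, as the interface text tells. Its arguments: {"type":"object","properties":{"moves":{"type":"array"},"newtons":{"type":"number"}},"required":["moves"]}

```bash
mkdir -p pics
cat > h.py <<'E'
import numpy as np, cv2
from bench import ctrl
from scipy.spatial.transform import Rotation as R
def cam(name):
    s=ctrl.get_state(); im=ctrl.get_image(name)
    if name=="wrist":
        T=np.eye(4);T[:3,:3]=R.from_rotvec(s["tool_rot"]).as_matrix();T[:3,3]=s["position"]
        C=T@np.array(im["tool_from_camera"]); im["xyz"]=C[:3,3]; im["rotation"]=C[:3,:3]
    np.save(f"{name}.npy",np.array([{k:im[k] for k in im if k!="pixels"}],dtype=object),allow_pickle=True)
    return im
def save(name,f,scale=1,crop=None):
    im=cam(name); p=im["pixels"][:,:,::-1]
    cv2.imwrite(f"{name}_raw.png",p)
    if crop: p=p[crop[1]:crop[3],crop[0]:crop[2]]
    cv2.imwrite("pics/"+f,cv2.resize(p,None,fx=scale,fy=scale,interpolation=cv2.INTER_CUBIC)); return im
def meta(name): return np.load(f"{name}.npy",allow_pickle=True)[0]
def px2w(m,u,v,z):
    Rm=np.array(m["rotation"]); Rm=R.from_rotvec(Rm).as_matrix() if Rm.shape==(3,) else Rm
    d=Rm@np.array([(u-m["cx"])/m["fx"],-(v-m["cy"])/m["fy"],-1]); o=np.array(m["xyz"])
    return o+d*(z-o[2])/d[2]
def w2px(m,p):
    Rm=np.array(m["rotation"]); Rm=R.from_rotvec(Rm).as_matrix() if Rm.shape==(3,) else Rm
    c=Rm.T@(np.array(p)-m["xyz"]); return m["cx"]+m["fx"]*c[0]/-c[2], m["cy"]-m["fy"]*c[1]/-c[2]
def jog(p,rot=None):
    """units for target p (world)"""
    s=ctrl.get_state(); Rt=R.from_rotvec(s["tool_rot"])
    d=Rt.inv().apply(np.array(p)-s["position"])/0.3
    w=(Rt.inv()*R.from_matrix(rot)).as_rotvec()/np.radians(60) if rot is not None else np.zeros(3)
    print("jog",d.round(4),w.round(4))
def down(yaw):
    """tool down, tool y (closing line) at world angle yaw; nearest half turn"""
    s=ctrl.get_state(); Rt=R.from_rotvec(s["tool_rot"]).as_matrix()
    y=np.array([np.cos(yaw),np.sin(yaw),0]); y=y if y@Rt[:,1]>0 else -y
    z=np.array([0,0,-1.]); return np.column_stack([np.cross(y,z),y,z])
E
python3 - <<'E'
from h import *
s=ctrl.get_state(); print(s, ctrl.grasp_offset)
print(R.from_rotvec(s["tool_rot"]).as_matrix().round(3))
for n in("top","side","wrist"):
    im=save(n,f"{n}0.png",1.4); print({k:np.array(im[k]).round(4).tolist() for k in im if k!="pixels"})
E
```

```text
{'time': 0.0, 'joint_positions': array([-1.1079031 ,  0.32178792, -0.07007558,  1.45166203,  0.02262872,
        1.3707983 , -0.05687538]), 'qd': array([-0.00028808, -0.0004858 , -0.00075533,  0.00081957,  0.00101717,
        0.00172966,  0.0005364 ]), 'joint_torque': array([-2.26931897e-04, -4.91287100e+01, -4.03897623e-01, -3.12541795e+01,
       -6.39431085e-02,  4.36732150e-02,  1.88037820e-04]), 'position': array([0.28184308, 0.5851094 , 0.22149075]), 'tool_rot': array([-6.98917270e-01, -3.06256371e+00,  2.90030536e-03]), 'ft_force': array([-0.12546454, -0.05505242,  0.4306741 ]), 'torque': array([ 0.04830742, -0.02427381, -0.02434827]), 'grip_force': 0.0, 'grip_width': 1.0008435007686463} 0.0187
[[-0.901  0.434 -0.001]
 [ 0.434  0.901 -0.002]
 [-0.    -0.002 -1.   ]]
{'fx': 517.6495, 'fy': 517.6495, 'cx': 286.9514, 'cy': 211.3988, 'xyz': [0.1818, 0.0044, 1.5323], 'rotation': [0.1949, -0.1799, -1.5591]}
{'fx': 394.9742, 'fy': 394.9742, 'cx': 281.6143, 'cy': 211.2861, 'xyz': [0.1191, -0.4686, 0.8295], 'rotation': [0.7103, -0.2572, -0.6226]}
{'fx': 303.7468, 'fy': 303.7468, 'cx': 286.4446, 'cy': 212.5382, 'tool_from_camera': [[0.0011, 0.9611, 0.2761, 0.0754], [1.0, -0.0011, -0.0, 0.001], [0.0003, 0.2761, -0.9611, -0.1618], [0.0, 0.0, 0.0, 1.0]], 'xyz': [0.2145, 0.6191, 0.3834], 'rotation': [[0.4329, -0.8666, -0.2482], [0.9014, 0.4156, 0.1212], [-0.0019, -0.2762, 0.9611]]}
```

View pics/top0.png

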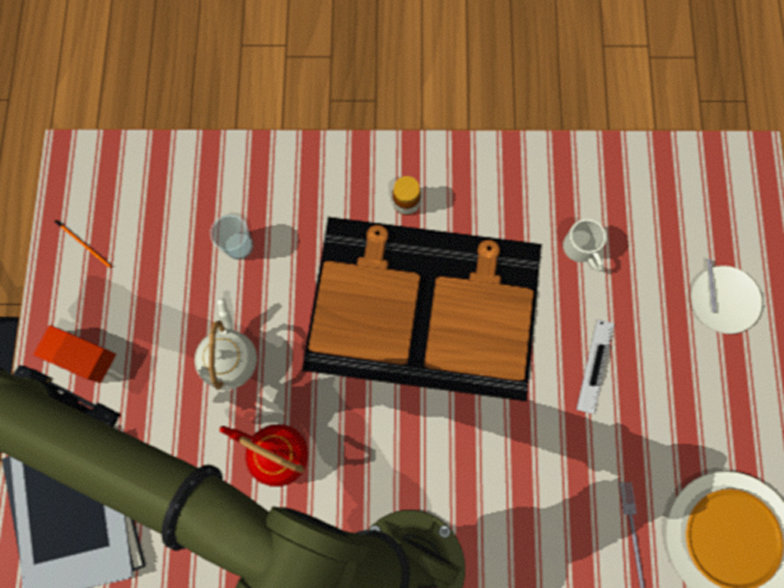

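View pics/side0.png

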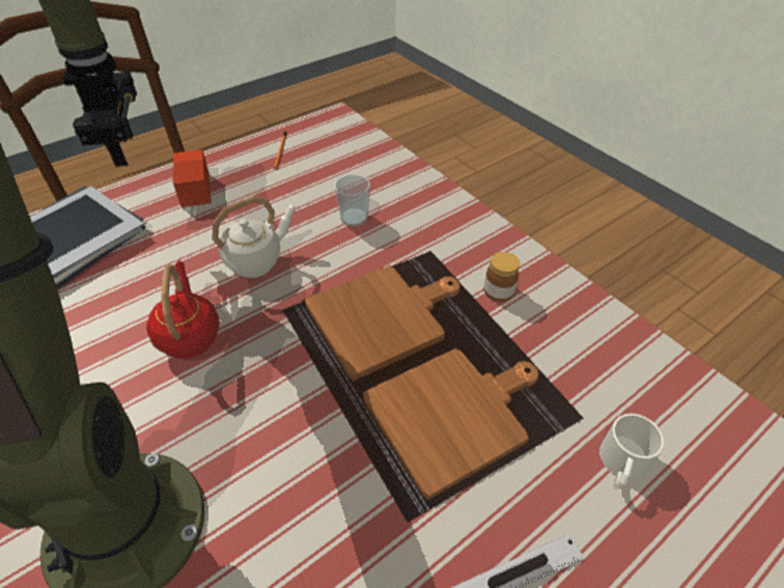

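The top view shows the ruler right of the mat, centred at about (595,366) at 1.4x scale. The white teapot is on the left at (225,358), and the boards are centred at about (365,312) and (480,328). The red teapot at (275,455) is not meant.

```bash
python3 - <<'E'
from h import *
m=meta("top")
def P(u,v,z): return px2w(m,u/1.4,v/1.4,z)
mat=[P(u,v,.002)[:2].round(4) for u,v in((328,218),(541,243),(527,398),(305,370))]
print("mat FL,FR,NR,NL",mat,np.mean(mat,0))
for a,b in((0,1),(1,2),(2,3),(3,0)): print(np.linalg.norm(mat[a]-mat[b]).round(3),end=" ")
for c in (((323,262),(420,272),(411,363),(309,352)),((433,275),(533,288),(529,380),(425,370))):
    q=[P(u,v,.022)[:2].round(4) for u,v in c]; print("board",q,np.mean(q,0),[np.linalg.norm(q[i]-q[i-1]).round(3) for i in range(4)])
q=[P(u,v,.005)[:2].round(4) for u,v in((597,321),(613,322),(593,413),(578,410))];print("ruler",q,np.mean(q,0))
a=P(605,344,.025);b=P(597,387,.025);print("rib",a,b,np.linalg.norm(a-b))
# handle bar in top px: arc from (222,322) to (213,386)
print("handle",P(216,354,.16),P(220,335,.15),P(213,380,.15),"belly",P(225,360,.05),"spout",P(224,300,.1))
E
python3 - <<'E'
import cv2
i=cv2.imread('top_raw.png')
a=cv2.resize(i[190:300,125:235],None,fx=5,fy=5,interpolation=2); cv2.imwrite('pics/pot.png',a)
E
```

```text
mat FL,FR,NR,NL [array([0.7332, 0.1856]), array([ 0.6754, -0.287 ]), array([ 0.3346, -0.2438]), array([0.392 , 0.2247])] [ 0.5338   -0.030125]
0.476 0.344 0.472 0.343 board [array([0.6249, 0.1912]), array([ 0.6028, -0.0194]), array([ 4.048e-01, -3.000e-04]), array([0.4274, 0.2148])] [0.514975 0.096575] [np.float64(0.199), np.float64(0.212), np.float64(0.199), np.float64(0.216)]
board [array([ 0.5962, -0.0474]), array([ 0.5677, -0.2619]), array([ 0.3699, -0.2461]), array([ 0.3901, -0.0296])] [ 0.480975 -0.14625 ] [np.float64(0.207), np.float64(0.216), np.float64(0.198), np.float64(0.217)]
ruler [array([ 0.4993, -0.3992]), array([ 0.4972, -0.4333]), array([ 0.3037, -0.3794]), array([ 0.3098, -0.3486])] [ 0.4025   -0.390125]
rib [ 0.44584968 -0.4077968   0.025     ] [ 0.35553497 -0.38570743  0.025     ] 0.09297680845924691
handle [0.40051939 0.37383208 0.16      ] [0.43938492 0.37117289 0.15      ] [0.35187227 0.37899361 0.15      ] belly [0.4056032  0.38399014 0.05      ] spout [0.52110866 0.38091495 0.1       ]
```

View pics/pot.png

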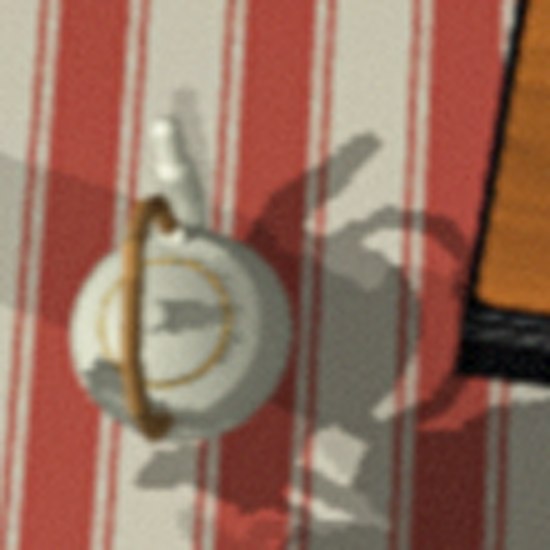

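{"api": "jog_arm", "payload": {"moves": [-0.25,-0.11,-0.1,0,0,0.2,0.3,-0.5,-0.22,-0.17,0,0,0.4,0.3,-0.75,-0.33,-0.17,0,0,0.6,0.3,-0.98,-0.44,-0.17,0,0,0.8,0.3,-0.98,-0.44,-0.17,0,0,1,0.3,-0.98,-0.44,-0.17,0,0,1,0.3,-0.98,-0.44,-0.17,0,0,1,0.3,-0.98,-0.44,-0.17,0,0,1,0.3], "newtons": 20}}

```text
time: 1.15
position: [0.4883, 0.3408, 0.2732]
tool_rot: [-2.131, -2.307, 0.001]
ft_force: [0.1, 0.2, 0.1]
grip_width: 0.648
grip_force: 0.0
```

Run:
```python
from h import *
s=ctrl.get_state();print(s["time"],s["position"],s["joint_positions"].round(2))
jog([.56,.05,.27],None);jog([.56,-.0,.27]); jog([.40,-.39,.25],down(-1.82))
```

```text
1.15 [0.48831939 0.34075859 0.27319411] [-0.84  0.18  0.22  1.52 -0.04  1.44 -0.54]
jog [-0.9851  0.1616  0.0099] [0. 0. 0.]
jog [-1.1512  0.1484  0.0099] [0. 0. 0.]
jog [-2.405  -0.4859  0.0765] [-6.0000e-04 -1.1000e-03 -1.1865e+00]
```

{"api": "jog_arm", "payload": {"moves": [-0.2,0.03,0,0,0,0.16,0.3,-0.4,0.06,0,0,0,0.32,0.3,-0.6,0.1,0,0,0,0.48,0.3,-0.8,0.13,0,0,0,0.64,0.3,-0.98,0.16,0,0,0,0.8,0.3,-0.98,0.16,0,0,0,0.95,0.3,-0.98,0.16,0,0,0,0.95,0.3,-0.98,0.16,0,0,0,0.95,0.3]}}

```text
time: 2.15
position: [0.5592, 0.052, 0.2733]
tool_rot: [-2.973, -1.015, 0.0]
ft_force: [-0.3, 0.2, -0.0]
grip_width: 0.648
grip_force: 0.0
```

Run:
```python
from h import *
s=ctrl.get_state();print(s["time"],s["position"],s["joint_positions"].round(2))
jog([.48,-.22,.27],down(-1.82)); jog([.40,-.39,.25],down(-1.82))
```

```text
2.15 [0.55918017 0.05197117 0.27334292] [-0.59  0.11  0.49  1.61 -0.05  1.43 -1.  ]
jog [-0.7631  0.5561  0.0109] [-5.000e-04  4.000e-04  8.661e-01]
jog [-1.3206  0.8415  0.0774] [-5.000e-04  4.000e-04  8.661e-01]
```

{"api": "jog_arm", "payload": {"moves": [-0.17,0.11,0,0,0,0.16,0.3,-0.34,0.22,0.02,0,0,0.32,0.3,-0.5,0.34,0.04,0,0,0.48,0.3,-0.67,0.44,0.06,0,0,0.64,0.3,-0.83,0.54,0.08,0,0,0.8,0.3,-0.98,0.62,0.08,0,0,0.86,0.3,-0.98,0.62,0.08,0,0,0.86,0.3,-0.98,0.62,0.08,0,0,0.86,0.3]}}

```text
time: 3.15
position: [0.4391, -0.275, 0.2495]
tool_rot: [-3.117, 0.385, -0.001]
ft_force: [0.1, 0.5, -0.5]
grip_width: 0.647
grip_force: 0.0
```

Run:
```python
from h import *
s=ctrl.get_state();print(s["time"],s["position"],s["joint_positions"].round(2))
im=save("wrist","wr1.png",1.2); print(w2px(meta("wrist"),[.4,-.395,.025]))
jog([.40,-.396,.20],down(-1.82))
```

```text
3.15 [ 0.43914913 -0.2750027   0.24954231] [-0.28  0.01  0.81  1.76 -0.01  1.38 -1.29]
(np.float64(384.0706933942203), np.float64(193.3643118760897))
jog [-0.0293  0.4249  0.1646] [-0.0007 -0.      0.004 ]
```

View pics/wr1.png

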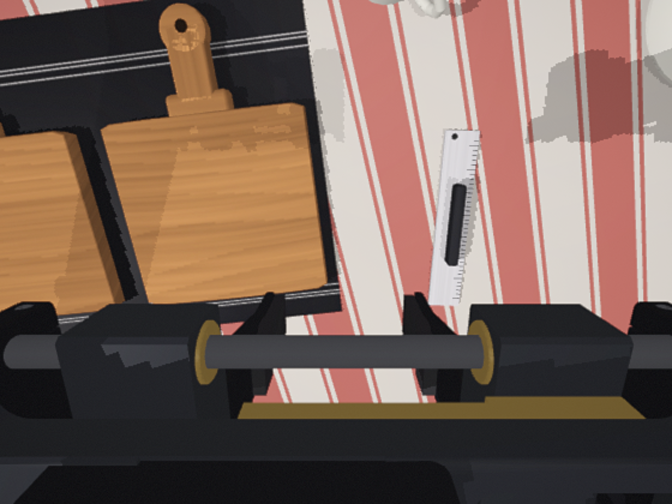

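The wrist view (1.2x scale) shows the rib from (460,184) to (452,265), with ruler corners at about (445,129), (480,131), (464,304) and (430,302). The right board's corners are at about (102,127), (307,104), (326,286) and (148,302).

Run:
```python
from h import *
m=meta("wrist")
def P(u,v,z): return px2w(m,u/1.2,v/1.2,z)[:2].round(4)
a,b=P(460,184,.025),P(452,265,.025);print(a,b,(a+b)/2,np.linalg.norm(a-b),np.arctan2(*(a-b)[::-1]))
q=[P(u,v,.005) for u,v in((445,129),(480,131),(464,304),(430,302))];print(q,np.mean(q,0)); d=q[0]+q[1]-q[2]-q[3];print(np.arctan2(d[1],d[0]),np.linalg.norm(d)/2)
q=[P(u,v,.022) for u,v in((102,127),(307,104),(326,286),(148,302))];print("board",q,np.mean(q,0));d=q[0]+q[1]-q[2]-q[3];e=q[0]-q[1];f=q[3]-q[2]
print(np.arctan2(d[1],d[0]),np.linalg.norm(d)/2,np.linalg.norm(e),np.linalg.norm(f))
```

```text
[ 0.4511 -0.4021] [ 0.3653 -0.3796] [ 0.4082  -0.39085] 0.08870112738855127 -0.25646298183884053
[array([ 0.5084, -0.4014]), array([ 0.4974, -0.4369]), array([ 0.3052, -0.3901]), array([ 0.3177, -0.3508])] [ 0.407175 -0.3948  ]
-0.24909159266674621 0.19754693746044258
board [array([ 0.5944, -0.0611]), array([ 0.565 , -0.2678]), array([ 0.374 , -0.2369]), array([ 0.4047, -0.0324])] [ 0.484525 -0.14955 ]
-0.15529320677215097 0.1926685301236297 0.20878038700989135 0.20679153754445564
```

Run:
```python
from h import *
jog([.405,-.392,.06],down(-1.823))
jog([.405,-.392,.010],down(-1.823))
```

```text
jog [-0.0163  0.4082  0.6312] [-0.0007 -0.      0.0069]
jog [-0.0163  0.4083  0.7979] [-0.0007 -0.      0.0069]
```

{"api": "jog_arm", "payload": {"moves": [-0.01,0.2,0.05,0,0,0,0.3,-0.016,0.408,0.2,0,0,0.007,0.3,-0.016,0.408,0.35,0,0,0.007,0.3,-0.016,0.408,0.5,0,0,0.007,0.3,-0.016,0.408,0.63,0,0,0.007,0.3,-0.016,0.408,0.63,0,0,0.007,0.3,-0.016,0.408,0.63,0,0,0.007,0.3,-0.016,0.408,0.63,0,0,0.007,0.3]}}

```text
time: 4.2
position: [0.405, -0.3945, 0.0625]
tool_rot: [3.115, -0.401, 0.005]
ft_force: [0.0, -0.0, -0.3]
grip_width: 0.649
grip_force: 0.0
```

Run:
```python
from h import *
im=save("wrist","wr2.png",1.2)
m=meta("wrist"); print(w2px(m,[.405,-.392,.025]))
jog([.405,-.392,.010],down(-1.823))
```

```text
(np.float64(284.0896178434889), np.float64(239.5666685294914))
jog [-0.0018 -0.0084  0.1745] [ 0.0005 -0.0031 -0.0038]
```

View pics/wr2.png

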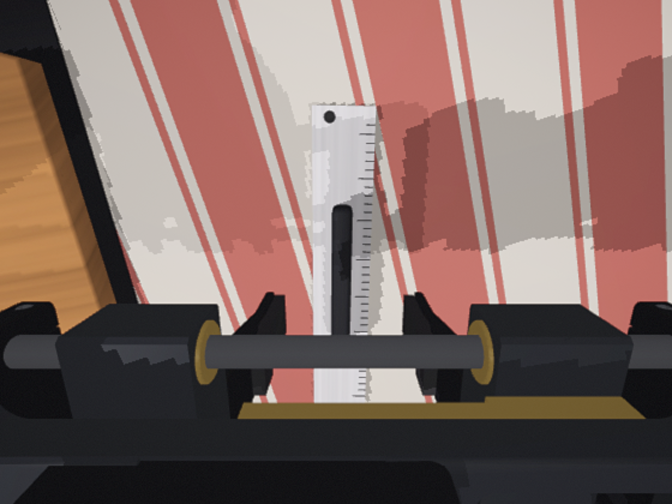

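The rib is centred between the fingers at about x=342 and parallel to them, with its far end at (342,206). Next I descend and close.

{"api": "jog_arm", "payload": {"moves": [0,-0.004,0.06,0,0,0,0.3,0,-0.004,0.12,0,0,0,0.3,0,-0.004,0.168,0,0,0,0.3,0,-0.004,0.168,0,0,0,0.3,0,-0.004,0.168,0,0,0,-1,0,-0.004,0.168,0,0,0,-1,0,-0.004,0.168,0,0,0,-1,0,-0.004,0.168,0,0,0,-1], "newtons": 20}}

```text
time: 5.25
position: [0.4039, -0.3928, 0.0104]
tool_rot: [3.116, -0.403, 0.001]
ft_force: [0.2, -0.2, 0.3]
grip_width: 0.278
grip_force: 0.0
```

Run:
```python
from h import *
m=meta("wrist"); r=px2w(m,342/1.2,206/1.2,.025); t=px2w(m,345/1.2,104/1.2,.005); print("ribend",r,"tip",t)
s=ctrl.get_state(); ex=np.array([np.cos(-.252),np.sin(-.252)]); print("along:",(r[:2]-s["position"][:2])@ex-.045,(t[:2]-s["position"][:2])@ex-.1)
print(s["position"],s["grip_width"],s["grip_force"],s["joint_positions"].round(2))
```

```text
ribend [ 0.45093555 -0.40468742  0.025     ] tip [ 0.50310092 -0.42000811  0.005     ]
along: 0.0034920677855688823 0.002829913487667937
[ 0.40391264 -0.3928388   0.01044291] 0.2784600461290927 0.0 [ 0.04  0.45  0.82  1.91 -0.4   0.96 -0.78]
```

{"api": "jog_arm", "payload": {"moves": [0,0,0,0,0,0,-1,0,0,0,0,0,0,-1,0,0,0,0,0,0,-1,0,0,0,0,0,0,-1,0,0,-0.05,0,0,0,-1,0,0,-0.12,0,0,0,-1,0,0,-0.2,0,0,0,-1,0,0,-0.27,0,0,0,-1], "newtons": 25}}

```text
time: 6.25
position: [0.404, -0.3933, 0.0934]
tool_rot: [3.115, -0.403, 0.003]
ft_force: [-0.1, 0.5, -1.5]
grip_width: 0.137
grip_force: 25.0
```

Run:
```python
from h import *
s=ctrl.get_state();print(s["position"],s["joint_positions"].round(2),s["grip_force"])
b=np.array([.483,-.148]); yd=np.array([-np.sin(-.13),np.cos(-.13)])
t=b-.003*yd; print(t)
Rt=R.from_rotvec(s["tool_rot"]).as_matrix(); print("yaw y",np.arctan2(Rt[1,1],Rt[0,1]))
jog([*t,.10])
```

```text
[ 0.40399588 -0.39331246  0.0934021 ] [-0.04  0.33  0.89  1.85 -0.29  1.1  -0.86] 24.971240758895874
[ 0.4826111  -0.15097469]
yaw y -1.8282405122588306
jog [ 0.0478 -0.8479 -0.0223] [0. 0. 0.]
```

{"api": "jog_arm", "payload": {"moves": [0.005,-0.06,-0.1,0,0,-0.1,-1,0.01,-0.2,-0.12,0,0,-0.24,-1,0.02,-0.34,-0.12,0,0,-0.38,-1,0.03,-0.48,-0.12,0,0,-0.52,-1,0.04,-0.62,-0.12,0,0,-0.66,-1,0.048,-0.75,-0.12,0,0,-0.8,-1,0.048,-0.848,-0.12,0,0,-0.93,-1,0.048,-0.848,-0.12,0,0,-1,-1]}}

```text
time: 7.25
position: [0.4832, -0.1476, 0.1281]
tool_rot: [-2.895, -1.22, -0.002]
ft_force: [-0.9, -0.4, -1.6]
grip_width: 0.136
grip_force: 25.0
```

Run:
```python
from h import *
s=ctrl.get_state();print(s["position"],s["joint_positions"].round(2),s["grip_force"])
jog([.4826,-.151,.08],down(-.13))
```

```text
[ 0.48324933 -0.14759768  0.12813082] [-0.38  0.09  0.66  1.95 -0.06  1.13 -0.47] 24.97166007757187
jog [-0.0099  0.0063  0.1604] [ 6.000e-04 -1.300e-03 -6.143e-01]
```

Now I finish the turn and come down to 80 mm. Then I check position over the board.

{"api": "jog_arm", "payload": {"moves": [-0.01,0.006,0,0,0,-0.13,-1,-0.01,0.006,0,0,0,-0.27,-1,-0.01,0.006,0,0,0,-0.4,-1,-0.01,0.006,0.04,0,0,-0.52,-1,-0.01,0.006,0.1,0,0,-0.614,-1,-0.01,0.006,0.16,0,0,-0.614,-1,-0.01,0.006,0.16,0,0,-0.614,-1,-0.01,0.006,0.16,0,0,-0.614,-1]}}

```text
time: 8.25
position: [0.4818, -0.154, 0.0797]
tool_rot: [2.37, 2.062, 0.001]
ft_force: [0.2, -0.0, -1.1]
grip_width: 0.136
grip_force: 25.0
```

Run:
```python
from h import *
s=ctrl.get_state();print(s["position"],s["joint_positions"].round(2),s["grip_force"])
jog([.4826,-.151,.040],down(-.13));jog([.4826,-.151,.034],down(-.13))
cam("top"); im=cam("top"); p=im["pixels"][140:310,200:410,::-1]; cv2.imwrite("pics/b1.png",cv2.resize(p,None,fx=3.5,fy=3.5,interpolation=2))
```

```text
[ 0.48181943 -0.15403601  0.07970875] [-0.32  0.15  0.62  1.99 -0.1   1.03  0.21] 24.971548318862915
jog [0.0104 0.0011 0.1324] [ 0.0007  0.0001 -0.0085]
jog [0.0104 0.0011 0.1524] [ 0.0007  0.0001 -0.0085]
```

View pics/b1.png

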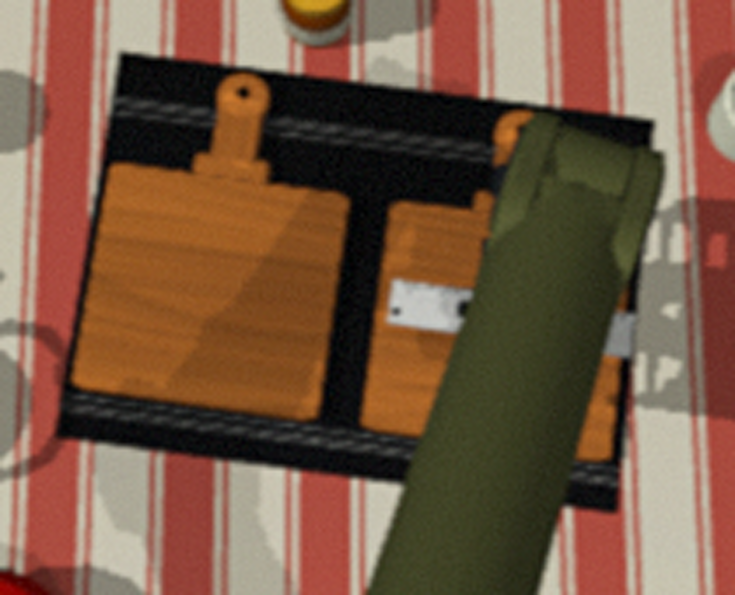

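The ruler lies across the right board's middle, with its left end at (388,303) near the board's left edge. I lower it carefully.

{"api": "jog_arm", "payload": {"moves": [0.005,0,0.03,0,0,-0.005,-1,0.01,0.001,0.06,0,0,-0.008,-1,0.01,0.001,0.09,0,0,-0.008,-1,0.01,0.001,0.12,0,0,-0.008,-1,0.01,0.001,0.135,0,0,-0.008,-1,0.01,0.001,0.144,0,0,-0.008,-1,0.01,0.001,0.144,0,0,-0.008,-1,0.01,0.001,0.144,0,0,-0.008,-1]}}

```text
time: 9.35
position: [0.4824, -0.1509, 0.0362]
tool_rot: [2.36, 2.073, 0.001]
ft_force: [0.2, -0.3, -1.7]
grip_width: 0.131
grip_force: 25.0
```

{"api": "jog_arm", "payload": {"moves": [0,0,0.001,0,0,0,-1,0,0,0.002,0,0,0,-1,0,0,0.003,0,0,0,-1,0,0,0.004,0,0,0,-1,0,0,0.004,0,0,0,-1,0,0,0.004,0,0,0,-1,0,0,0.004,0,0,0,-1,0,0,0.004,0,0,0,-1]}}

```text
time: 10.35
position: [0.4822, -0.1509, 0.0348]
tool_rot: [2.36, 2.073, 0.0]
ft_force: [-0.1, -0.5, -0.5]
grip_width: 0.134
grip_force: 25.0
```

{"api": "jog_arm", "payload": {"moves": [0,0,0.001,0,0,0,-1,0,0,0.002,0,0,0,-1,0,0,0.002,0,0,0,-1,0,0,0.002,0,0,0,-1,0,0,0.002,0,0,0,-1,0,0,0.002,0,0,0,-1,0,0,0.002,0,0,0,-1,0,0,0.002,0,0,0,-1]}}

```text
time: 11.35
position: [0.4822, -0.1509, 0.0344]
tool_rot: [-2.36, -2.073, -0.0]
ft_force: [-1.5, 0.4, 4.5]
grip_width: 0.136
grip_force: 25.0
```

Contact has been made, so I release and rise, then shut the fingers.

{"api": "jog_arm", "payload": {"moves": [0,0,-0.001,0,0,0,0.3,0,0,-0.001,0,0,0,0.3,0,0,-0.001,0,0,0,0.3,0,0,-0.001,0,0,0,0.3,0,0,-0.001,0,0,0,0.3,0,0,-0.001,0,0,0,0.3,0,0,-0.05,0,0,0,0.3,0,0,-0.15,0,0,0,0.3]}}

```text
time: 12.35
position: [0.4813, -0.1508, 0.0795]
tool_rot: [-2.36, -2.072, 0.003]
ft_force: [0.1, 0.8, -0.2]
grip_width: 0.65
grip_force: 0.0
```

Run:
```python
from h import *
s=ctrl.get_state();print(s["position"],s["joint_positions"].round(2),s["grip_width"])
b=np.array([.483,-.148]); yd=np.array([-np.sin(-.13),np.cos(-.13)])
for k in(.08,-.08): jog([*(b+k*yd),.05])
cam("side"); im=cam("side");cv2.imwrite("side_rest.png",im["pixels"][:,:,::-1])
```

```text
[ 0.48131319 -0.15082234  0.07951111] [-0.33  0.15  0.62  1.99 -0.1   1.03  0.21] 0.6497345770252932
jog [0.2768 0.0047 0.0982] [0. 0. 0.]
jog [-0.2566  0.0045  0.0985] [0. 0. 0.]
```

{"api": "jog_arm", "payload": {"moves": [0.05,0.004,0,0,0,0,-1,0.12,0.004,0,0,0,0,-1,0.2,0.004,0,0,0,0,-1,0.277,0.004,0,0,0,0,-1,0.277,0.004,0.04,0,0,0,-1,0.277,0.004,0.08,0,0,0,-1,0.277,0.004,0.13,0,0,0,-1,0.277,0.004,0.13,0,0,0,-1]}}

```text
time: 13.45
position: [0.4924, -0.0695, 0.0383]
tool_rot: [-2.361, -2.07, 0.005]
ft_force: [-1.5, -0.6, 0.3]
grip_width: 0.001
grip_force: 0.0
```

Run:
```python
from h import *
s=ctrl.get_state();print(s["position"],s["ft_force"])
im=cam("side");cv2.imwrite("side_b4.png",im["pixels"][:,:,::-1])
jog([*s["position"][:2],.032]);jog([*s["position"][:2],.029])
```

```text
[ 0.49238981 -0.06945815  0.03831701] [-1.50988733 -0.60803456  0.29653736]
jog [-0.0006 -0.0026  0.024 ] [0. 0. 0.]
jog [-0.0006 -0.0026  0.034 ] [0. 0. 0.]
```

{"api": "jog_arm", "payload": {"moves": [0,0,0.01,0,0,0,-1,0,0,0.02,0,0,0,-1,0,0,0.025,0,0,0,-1,0,0,0.03,0,0,0,-1,0,0,0.032,0,0,0,-1,0,0,0.034,0,0,0,-1,0,0,0.036,0,0,0,-1,0,0,0.036,0,0,0,-1]}}

```text
time: 14.5
position: [0.4941, -0.0686, 0.0293]
tool_rot: [2.36, 2.073, 0.0]
ft_force: [-1.0, -0.4, -0.0]
grip_width: 0.007
grip_force: 0.0
```

{"api": "jog_arm", "payload": {"moves": [0,0,0.001,0,0,0,-1,0,0,0.002,0,0,0,-1,0,0,0.003,0,0,0,-1,0,0,0.004,0,0,0,-1,0,0,0.005,0,0,0,-1,0,0,0.005,0,0,0,-1,0,0,0.005,0,0,0,-1,0,0,0.005,0,0,0,-1]}}

```text
time: 15.5
position: [0.4942, -0.0685, 0.0279]
tool_rot: [2.36, 2.073, 0.001]
ft_force: [-0.6, 1.0, 1.6]
grip_width: 0.005
grip_force: 0.7
```

{"api": "jog_arm", "payload": {"moves": [0,0,0.001,0,0,0,-1,0,0,0.002,0,0,0,-1,0,0,0.002,0,0,0,-1,0,0,0.002,0,0,0,-1,0,0,0.002,0,0,0,-1,0,0,0.002,0,0,0,-1,0,0,0.002,0,0,0,-1,0,0,0.002,0,0,0,-1]}}

```text
time: 16.5
position: [0.4942, -0.0685, 0.0273]
tool_rot: [2.36, 2.073, 0.0]
ft_force: [-1.3, 2.2, 4.3]
grip_width: 0.005
grip_force: 2.4
```

Run:
```python
from h import *
s=ctrl.get_state();print(s["position"],s["ft_force"])
im=cam("side");p=im["pixels"][:,:,::-1];cv2.imwrite("side_L.png",p)
m=meta("side");b=np.array([.483,-.148]); yd=np.array([-np.sin(-.13),np.cos(-.13)])
for k in(.1,-.1): print(w2px(m,[*(b+k*yd),.027]),w2px(m,[*(b+k*yd),.032]))
u,v=map(int,w2px(m,[*(b-.075*yd),.027]))
c=lambda i:cv2.resize(i[v-30:v+30,u-45:u+45],None,fx=4.2,fy=4.2,interpolation=2)
a=cv2.imread("side_b4.png"); cv2.imwrite("pics/cmpL.png",np.vstack([c(a),c(p)]))
```

```text
[ 0.49419907 -0.0685031   0.02733059] [-1.28870159  2.20916937  4.29728924]
(np.float64(293.7275275666892), np.float64(263.44116609931876)) (np.float64(293.80219345173816), np.float64(262.2609041014664))
(np.float64(341.8966471677304), np.float64(329.61696417811845)) (np.float64(342.18955488859706), np.float64(328.5624425170206))
```

View pics/cmpL.png

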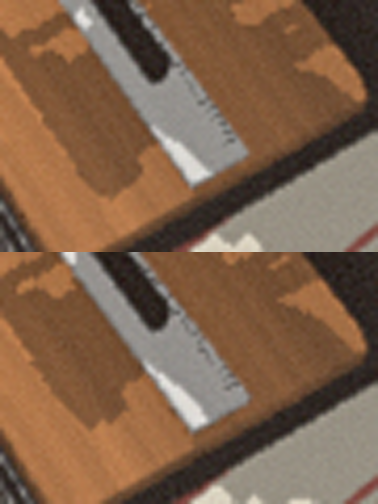

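{"api": "jog_arm", "payload": {"moves": [0,0,0.001,0,0,0,-1,0,0,0.002,0,0,0,-1,0,0,0.002,0,0,0,-1,0,0,0.003,0,0,0,-1,0,0,0.003,0,0,0,-1,0,0,0.003,0,0,0,-1,0,0,0.003,0,0,0,-1,0,0,0.003,0,0,0,-1]}}

```text
time: 17.55
position: [0.4943, -0.0685, 0.0272]
tool_rot: [-2.36, -2.073, -0.001]
ft_force: [-4.0, 1.8, 10.4]
grip_width: 0.002
grip_force: 5.7
```

Run:
```python
from h import *
im=cam("side");cv2.imwrite("side_L2.png",im["pixels"][:,:,::-1])
m=meta("side");b=np.array([.483,-.148]); yd=np.array([-np.sin(-.13),np.cos(-.13)])
g=lambda f:cv2.resize(cv2.GaussianBlur(cv2.imread(f,0),(3,3),0),None,fx=8,fy=8,interpolation=2).astype(np.float32)
def shift(f1,f2,k,pt=None):
    u,v=w2px(m,[*(b+k*yd),.03]) if pt is None else pt
    u,v=int(u*8),int(v*8);w=64
    A=g(f1)[v-w:v+w,u-w:u+w];B=g(f2)[v-w-40:v+w+40,u-w-40:u+w+40]
    r=cv2.matchTemplate(B,A,cv2.TM_CCOEFF_NORMED);_,q,_,l=cv2.minMaxLoc(r);return (l[0]-40)/8,(l[1]-40)/8,round(q,3)
for f in("side_L.png","side_L2.png"): print("tip",shift("side_b4.png",f,-.095),"mid-right",shift("side_b4.png",f,-.05),"handle ref",shift("side_b4.png",f,0,(525/1.4,372/1.4)))
```

```text
tip (0.125, -1.625, 0.988) mid-right (-0.125, -1.0, 0.995) handle ref (0.0, 0.0, 0.999)
tip (0.25, -1.75, 0.987) mid-right (-0.125, -1.25, 0.992) handle ref (0.0, 0.0, 0.999)
```

The far end rose by about 1.7 px, so the right board looks bowed. I press the right end to confirm.

{"api": "jog_arm", "payload": {"moves": [0,0,-0.05,0,0,0,-1,0,0,-0.12,0,0,0,-1,-0.15,0,-0.14,0,0,0,-1,-0.3,0,-0.14,0,0,0,-1,-0.45,0,-0.14,0,0,0,-1,-0.535,0,-0.12,0,0,0,-1,-0.535,0,-0.06,0,0,0,-1,-0.535,0,-0.03,0,0,0,-1]}}

```text
time: 18.6
position: [0.4725, -0.2264, 0.0337]
tool_rot: [-2.358, -2.072, 0.001]
ft_force: [0.3, -0.4, -0.4]
grip_width: 0.003
grip_force: 0.0
```

{"api": "jog_arm", "payload": {"moves": [0,0,0.005,0,0,0,-1,0,0,0.01,0,0,0,-1,0,0,0.015,0,0,0,-1,0,0,0.02,0,0,0,-1,0,0,0.022,0,0,0,-1,0,0,0.024,0,0,0,-1,0,0,0.026,0,0,0,-1,0,0,0.026,0,0,0,-1]}}

```text
time: 19.6
position: [0.4735, -0.2278, 0.0276]
tool_rot: [2.36, 2.073, 0.0]
ft_force: [0.3, -0.1, 1.5]
grip_width: 0.008
grip_force: 0.6
```

{"api": "jog_arm", "payload": {"moves": [0,0,0.001,0,0,0,-1,0,0,0.002,0,0,0,-1,0,0,0.003,0,0,0,-1,0,0,0.004,0,0,0,-1,0,0,0.004,0,0,0,-1,0,0,0.004,0,0,0,-1,0,0,0.004,0,0,0,-1,0,0,0.004,0,0,0,-1]}}

```text
time: 20.6
position: [0.4736, -0.2279, 0.0271]
tool_rot: [-2.36, -2.073, -0.001]
ft_force: [-2.7, 0.9, 7.8]
grip_width: 0.006
grip_force: 4.0
```

Run:
```python
from h import *
im=cam("side");cv2.imwrite("side_R.png",im["pixels"][:,:,::-1])
m=meta("side");b=np.array([.483,-.148]); yd=np.array([-np.sin(-.13),np.cos(-.13)])
g=lambda f:cv2.resize(cv2.GaussianBlur(cv2.imread(f,0),(3,3),0),None,fx=8,fy=8,interpolation=2).astype(np.float32)
def shift(f1,f2,k):
    u,v=w2px(m,[*(b+k*yd),.03]); u,v=int(u*8),int(v*8);w=64
    A=g(f1)[v-w:v+w,u-w:u+w];B=g(f2)[v-w-40:v+w+40,u-w-40:u+w+40]
    r=cv2.matchTemplate(B,A,cv2.TM_CCOEFF_NORMED);_,q,_,l=cv2.minMaxLoc(r);return (l[0]-40)/8,(l[1]-40)/8,round(q,3)
print("left tip",shift("side_rest.png","side_R.png",.095),shift("side_rest.png","side_R.png",.06))
```

```text
left tip (5.0, 5.0, 0.369) (5.0, -5.0, 0.393)
```

{"api": "jog_arm", "payload": {"moves": [0,0,-0.03,0,0,0,-1,0,0,-0.08,0,0,0,-1,0,0,-0.14,0,0,0,-1,0,0,-0.16,0,0,0,-1,0,0,-0.16,0,0,0,-1,0,0,-0.16,0,0,0,0.3,0,0,-0.16,0,0,0,0.3,0,0,-0.16,0,0,0,0.3]}}

```text
time: 21.65
position: [0.4731, -0.2277, 0.0739]
tool_rot: [-2.36, -2.073, 0.001]
ft_force: [-0.6, 0.4, -0.1]
grip_width: 0.262
grip_force: 0.0
```

Run:
```python
from h import *
im=cam("side");cv2.imwrite("side_U.png",im["pixels"][:,:,::-1])
m=meta("side");b=np.array([.483,-.148]); yd=np.array([-np.sin(-.13),np.cos(-.13)])
g=lambda f:cv2.resize(cv2.GaussianBlur(cv2.imread(f,0),(3,3),0),None,fx=8,fy=8,interpolation=2).astype(np.float32)
def shift(f1,f2,k,w=64,z=.03):
    u,v=w2px(m,[*(b+k*yd),z]); u,v=int(u*8),int(v*8)
    A=g(f1)[v-w:v+w,u-w:u+w];B=g(f2)[v-w-40:v+w+40,u-w-40:u+w+40]
    r=cv2.matchTemplate(B,A,cv2.TM_CCOEFF_NORMED);_,q,_,l=cv2.minMaxLoc(r);return (l[0]-40)/8,(l[1]-40)/8,round(q,3)
for w in(48,64): print("left tip",shift("side_R.png","side_U.png",.095,w),shift("side_R.png","side_U.png",.08,w))
c=[cv2.resize(cv2.imread(f)[240:345,270:370],None,fx=3.9,fy=3.9,interpolation=2) for f in("side_U.png","side_R.png")]
cv2.imwrite("pics/cmpR.png",np.hstack(c))
s=ctrl.get_state(); print(s["position"],s["grip_width"])
jog([.4822,-.1509,.07],down(-.13))
```

```text
left tip (0.25, 1.125, 0.997) (0.125, 1.0, 0.983)
left tip (0.125, 1.125, 0.996) (0.125, 1.0, 0.989)
[ 0.47316531 -0.22776522  0.0740458 ] 0.3044001719024577
jog [ 0.258  -0.0032  0.0135] [-0.0006  0.      0.0005]
```

View pics/cmpR.png

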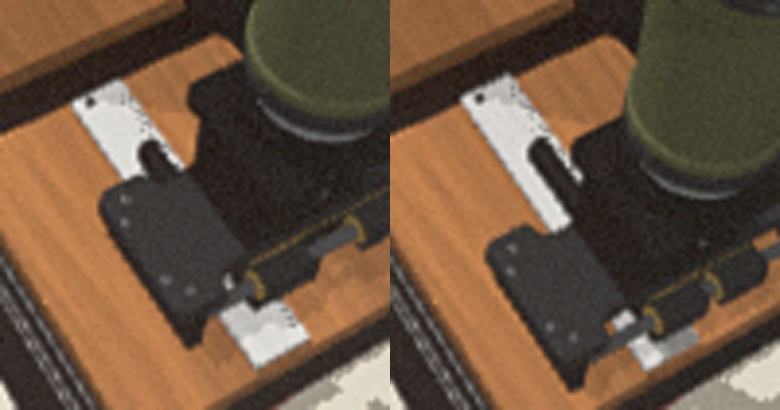

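When the right end is pressed, the left tip at (90,100) in the left panel sits about 1.1 px higher, roughly 5 mm. The ruler rocks both ways, so the right board is bowed and the left one is flat. I regrasp the ruler.

{"api": "jog_arm", "payload": {"moves": [0.07,0,0,0,0,0,0.3,0.15,-0.001,0,0,0,0,0.3,0.22,-0.003,0,0,0,0,0.3,0.258,-0.003,0,0,0,0,0.3,0.258,-0.003,0.03,0,0,0,0.3,0.258,-0.003,0.08,0,0,0,0.3,0.258,-0.003,0.125,0,0,0,0.3,0.258,-0.003,0.125,0,0,0,0.3]}}

```text
time: 22.7
position: [0.4809, -0.1514, 0.0351]
tool_rot: [-2.36, -2.07, 0.004]
ft_force: [-0.4, -0.3, 1.1]
grip_width: 0.646
grip_force: 0.0
```

{"api": "jog_arm", "payload": {"moves": [0,0,0,0,0,0,-1,0,0,0,0,0,0,-1,0,0,0,0,0,0,-1,0,0,0,0,0,0,-1,0,0,0,0,0,0,-1,0,0,0,0,0,0,-1,0,0,0,0,0,0,-1,0,0,0,0,0,0,-1], "newtons": 20}}

```text
time: 23.7
position: [0.4826, -0.1509, 0.037]
tool_rot: [2.36, 2.073, 0.0]
ft_force: [-0.4, 0.3, 2.1]
grip_width: 0.134
grip_force: 20.0
```

{"api": "jog_arm", "payload": {"moves": [0,0,-0.06,0,0,0,-1,0,0,-0.16,0,0,0,-1,-0.08,-0.01,-0.26,0,0,0.12,-1,-0.22,-0.04,-0.28,0,0,0.26,-1,-0.37,-0.07,-0.28,0,0,0.4,-1,-0.52,-0.1,-0.28,0,0,0.54,-1,-0.67,-0.12,-0.28,0,0,0.68,-1,-0.76,-0.14,-0.28,0,0,0.82,-1]}}

```text
time: 24.7
position: [0.4103, -0.3742, 0.1221]
tool_rot: [3.011, 0.891, 0.001]
ft_force: [0.9, -0.1, -1.7]
grip_width: 0.139
grip_force: 20.0
```

Run:
```python
from h import *
s=ctrl.get_state();print(s["position"],s["joint_positions"].round(2),s["grip_force"])
jog([.404,-.393,.06],down(-1.82))
```

```text
[ 0.41029106 -0.37419698  0.12209389] [-0.08  0.26  0.88  1.84 -0.22  1.14 -0.12] 19.99613732099533
jog [-0.0517  0.0409  0.207 ] [ 1.400e-03 -6.000e-04  7.874e-01]
```

{"api": "jog_arm", "payload": {"moves": [-0.02,0.015,0,0,0,0.12,-1,-0.045,0.03,0,0,0,0.26,-1,-0.052,0.041,0.03,0,0,0.4,-1,-0.052,0.041,0.08,0,0,0.54,-1,-0.052,0.041,0.14,0,0,0.68,-1,-0.052,0.041,0.2,0,0,0.787,-1,-0.052,0.041,0.25,0,0,0.787,-1,-0.052,0.041,0.27,0,0,0.787,-1]}}

```text
time: 25.7
position: [0.4051, -0.39, 0.0394]
tool_rot: [-3.118, 0.375, 0.001]
ft_force: [-0.0, -0.0, -0.7]
grip_width: 0.133
grip_force: 20.0
```

Run:
```python
from h import *
s=ctrl.get_state();print(s["position"],s["tool_rot"])
jog([.404,-.393,.014],down(-1.82))
```

```text
[ 0.40505361 -0.3899905   0.03936957] [-3.11845909e+00  3.74806930e-01  1.05953979e-03]
jog [-0.001   0.0106  0.0846] [-0.0006  0.0007  0.0095]
```

{"api": "jog_arm", "payload": {"moves": [0,0,0.02,0,0,0,-1,0,0,0.04,0,0,0,-1,0,0,0.06,0,0,0,-1,0,0,0.073,0,0,0,-1,0,0,0.08,0,0,0,-1,0,0,0.084,0,0,0,-1,0,0,0.084,0,0,0,-1,0,0,0.084,0,0,0,-1]}}

```text
time: 26.7
position: [0.4053, -0.3905, 0.0148]
tool_rot: [3.119, -0.378, 0.001]
ft_force: [-0.4, -0.5, -1.7]
grip_width: 0.133
grip_force: 20.0
```

{"api": "jog_arm", "payload": {"moves": [0,0,0.001,0,0,0,-1,0,0,0.002,0,0,0,-1,0,0,0.003,0,0,0,-1,0,0,0.004,0,0,0,-1,0,0,0.005,0,0,0,-1,0,0,0.006,0,0,0,-1,0,0,0.006,0,0,0,-1,0,0,0.006,0,0,0,-1]}}

```text
time: 27.7
position: [0.4052, -0.3904, 0.0129]
tool_rot: [-3.119, 0.378, -0.0]
ft_force: [0.2, 0.2, 0.2]
grip_width: 0.136
grip_force: 20.0
```

{"api": "jog_arm", "payload": {"moves": [0,0,0.001,0,0,0,-1,0,0,0.001,0,0,0,0.3,0,0,0.001,0,0,0,0.3,0,0,0.001,0,0,0,0.3,0,0,0.001,0,0,0,0.3,0,0,0.001,0,0,0,0.3,0,0,-0.1,0,0,0,0.3,0,0,-0.3,0,0,0,0.3]}}

```text
time: 28.7
position: [0.4039, -0.389, 0.1019]
tool_rot: [-3.117, 0.378, 0.007]
ft_force: [1.4, -0.8, 1.3]
grip_width: 0.645
grip_force: 0.0
```

Run:
```python
from h import *
s=ctrl.get_state();print(s["time"],s["position"],s["joint_positions"].round(2))
jog([.52,-.14,.26]); jog([.56,.04,.26])
```

```text
28.7 [ 0.40387451 -0.38896158  0.10192063] [-0.15  0.36  1.03  1.85 -0.34  1.13 -0.81]
jog [ 0.1749 -0.899  -0.5267] [0. 0. 0.]
jog [ 0.161  -1.5134 -0.5259] [0. 0. 0.]
```

{"api": "jog_arm", "payload": {"moves": [0.02,-0.05,-0.2,0,0,0,0.3,0.04,-0.18,-0.36,0,0,-0.12,0.3,0.07,-0.33,-0.5,0,0,-0.27,0.3,0.1,-0.48,-0.53,0,0,-0.41,0.3,0.13,-0.63,-0.53,0,0,-0.55,0.3,0.16,-0.78,-0.53,0,0,-0.7,0.3,0.175,-0.9,-0.53,0,0,-0.84,0.3,0.175,-0.9,-0.53,0,0,-0.95,0.3]}}

```text
time: 29.7
position: [0.5218, -0.1367, 0.2615]
tool_rot: [-2.914, -1.171, 0.0]
ft_force: [-0.8, -0.8, -0.7]
grip_width: 0.65
grip_force: 0.0
```

Run:
```python
from h import *
s=ctrl.get_state();print(s["time"],s["position"],s["joint_positions"].round(2))
jog([.57,.11,.26])
im=cam("side");cv2.imwrite("side_rul.png",im["pixels"][:,:,::-1])
```

```text
29.7 [ 0.52183992 -0.13666713  0.26146331] [-0.62  0.07  0.88  1.69 -0.06  1.4  -0.54]
jog [ 0.6847 -0.4827  0.0056] [0. 0. 0.]
```

{"api": "jog_arm", "payload": {"moves": [0.1,-0.07,0,0,0,-0.12,0.3,0.22,-0.15,0,0,0,-0.26,0.3,0.34,-0.24,0,0,0,-0.4,0.3,0.46,-0.32,0,0,0,-0.54,0.3,0.57,-0.4,0,0,0,-0.68,0.3,0.68,-0.48,0,0,0,-0.82,0.3,0.68,-0.48,0,0,0,-0.95,0.3,0.68,-0.48,0,0,0,-1,0.3]}}

```text
time: 30.75
position: [0.571, 0.1036, 0.2616]
tool_rot: [1.951, 2.462, -0.001]
ft_force: [-0.3, -0.9, -0.1]
grip_width: 0.651
grip_force: 0.0
```

Run:
```python
from h import *
s=ctrl.get_state();print(s["time"],s["position"],s["joint_positions"].round(2))
Rt=R.from_rotvec(s["tool_rot"]).as_matrix(); print(np.arctan2(Rt[1,1],Rt[0,1]))
jog([.48,.27,.28]);jog([.48,.33,.28],down(1.48))
```

```text
30.75 [0.57098786 0.10360643 0.26164224] [-0.78  0.17  0.64  1.59 -0.1   1.41  0.09]
0.23047534871637498
jog [ 0.6092 -0.1686 -0.0615] [0. 0. 0.]
jog [ 0.8039 -0.1229 -0.0617] [-7.0000e-04  3.0000e-04 -1.1932e+00]
```

{"api": "jog_arm", "payload": {"moves": [0.12,-0.02,-0.06,0,0,-0.12,0.3,0.26,-0.04,-0.06,0,0,-0.26,0.3,0.4,-0.06,-0.06,0,0,-0.4,0.3,0.54,-0.08,-0.06,0,0,-0.54,0.3,0.68,-0.1,-0.06,0,0,-0.68,0.3,0.8,-0.12,-0.06,0,0,-0.82,0.3,0.8,-0.12,-0.06,0,0,-0.95,0.3,0.8,-0.12,-0.06,0,0,-1,0.3]}}

```text
time: 31.75
position: [0.4813, 0.329, 0.2797]
tool_rot: [0.459, 3.108, -0.001]
ft_force: [0.1, -0.4, 0.5]
grip_width: 0.654
grip_force: 0.0
```

Run:
```python
from h import *
s=ctrl.get_state();print(s["time"],s["position"],s["joint_positions"].round(2))
save("wrist","wr3.png",1.2)
```

```text
31.75 [0.48129288 0.32903505 0.27967723] [-0.99  0.16  0.39  1.55 -0.06  1.45  0.68]
```

View pics/wr3.png

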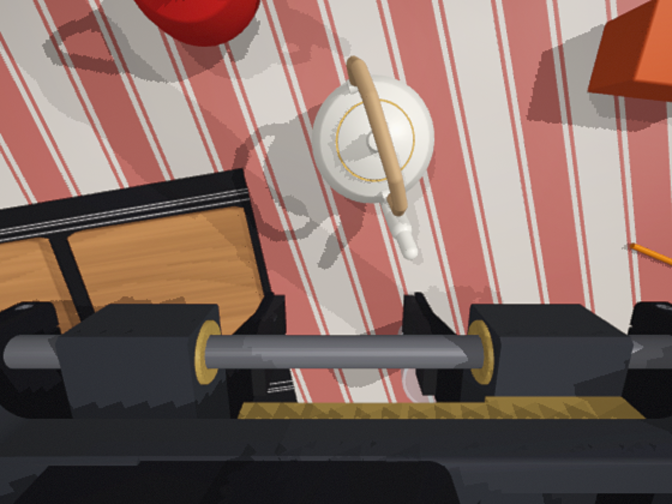

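The handle runs from (355,65) to (398,208) at 1.2x scale, with its bar's middle near (376,130). The knob is at about (379,140) and the spout tip at (411,255).

Run:
```python
from h import *
m=meta("wrist")
def P(u,v,z): return px2w(m,u/1.2,v/1.2,z)[:3].round(4)
a,b=P(355,65,.12),P(398,208,.12); print(a,b,np.arctan2(*(b-a)[1::-1]),np.linalg.norm(a-b))
print("mid",P(376,130,.163),"bar ends",P(366,100,.165),P(388,165,.165),"knob",P(379,140,.122),"belly",P(373,138,.05),"spout",P(411,255,.105))
t=meta("top"); print("top bar",px2w(t,151,253,.163),"lid",px2w(t,125+165/5,190+322/5,.1))
```

```text
[0.3494 0.379  0.12  ] [0.4703 0.3834 0.12  ] 0.03637765871632188 0.120980039675973
mid [0.4027 0.378  0.163 ] bar ends [0.3815 0.3764 0.165 ] [0.4289 0.3798 0.165 ] knob [0.4101 0.3822 0.122 ] belly [0.4065 0.3837 0.05  ] spout [0.5206 0.3856 0.105 ]
top bar [0.39962724 0.38181554 0.163     ] lid [0.40575908 0.37928132 0.1       ]
```

Run:
```python
from h import *
jog([.407,.381,.205],down(1.61)); jog([.407,.381,.144],down(1.61))
```

```text
jog [0.2882 0.0952 0.2491] [-4.000e-04  2.000e-04 -3.171e-01]
jog [0.2882 0.0953 0.4524] [-4.000e-04  2.000e-04 -3.171e-01]
```

{"api": "jog_arm", "payload": {"moves": [0.08,0.03,0,0,0,-0.1,0.3,0.18,0.06,0,0,0,-0.22,0.3,0.288,0.095,0.03,0,0,-0.317,0.3,0.288,0.095,0.08,0,0,-0.317,0.3,0.288,0.095,0.14,0,0,-0.317,0.3,0.288,0.095,0.2,0,0,-0.317,0.3,0.288,0.095,0.22,0,0,-0.317,0.3,0.288,0.095,0.22,0,0,-0.317,0.3]}}

```text
time: 32.8
position: [0.4071, 0.381, 0.2133]
tool_rot: [0.058, -3.141, 0.001]
ft_force: [0.1, -0.0, 0.5]
grip_width: 0.654
grip_force: 0.0
```

Run:
```python
from h import *
s=ctrl.get_state();print(s["time"],s["position"],s["joint_positions"].round(2))
save("wrist","wr4.png",1.2)
jog([.407,.381,.144],down(1.61))
```

```text
32.8 [0.40706602 0.38103    0.21332608] [-1.07  0.13  0.29  1.71 -0.04  1.31  0.84]
jog [ 0.0009 -0.0014  0.2333] [ 0.0001  0.0003 -0.0018]
```

View pics/wr4.png

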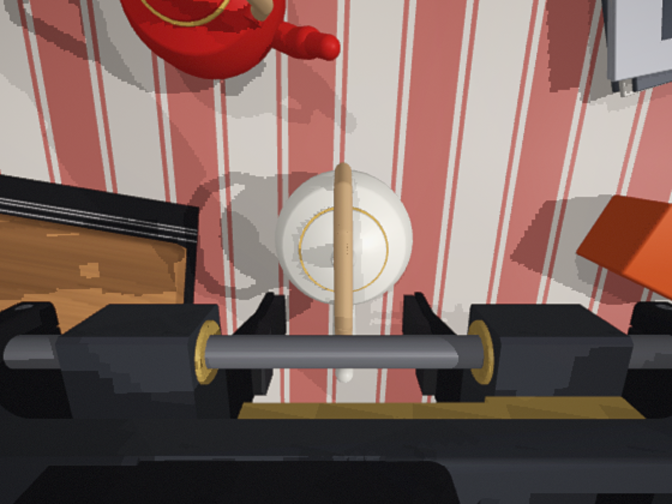

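The bar is vertical in the view at x≈344 and centred between the fingers, and belly and lid are in line with it. I descend and grip.

{"api": "jog_arm", "payload": {"moves": [0,0,0.05,0,0,0,0.3,0,0,0.11,0,0,0,0.3,0,0,0.17,0,0,0,0.3,0,0,0.21,0,0,0,0.3,0,0,0.23,0,0,0,0.3,0,0,0.23,0,0,0,0.3,0,0,0.23,0,0,0,0.3,0,0,0.23,0,0,0,0.3], "newtons": 35}}

```text
time: 33.85
position: [0.4071, 0.3819, 0.1455]
tool_rot: [-0.06, 3.14, 0.002]
ft_force: [-0.1, -0.6, 0.2]
grip_width: 0.653
grip_force: 0.0
```

{"api": "jog_arm", "payload": {"moves": [0,0,0,0,0,0,-1,0,0,0,0,0,0,-1,0,0,0,0,0,0,-1,0,0,0,0,0,0,-1,0,0,0,0,0,0,-1,0,0,0,0,0,0,-1,0,0,0,0,0,0,-1,0,0,0,0,0,0,-1]}}

```text
time: 34.85
position: [0.4068, 0.3813, 0.1448]
tool_rot: [0.06, -3.141, 0.001]
ft_force: [-0.2, -1.2, 1.0]
grip_width: 0.13
grip_force: 35.0
```

Run:
```python
from h import *
s=ctrl.get_state();print(s["time"],s["position"],s["joint_positions"].round(2),s["grip_force"],s["grip_width"])
m=meta("wrist"); print(px2w(m,344/1.2,166/1.2,.12), px2w(m,344/1.2,237/1.2,.05))
```

```text
34.85 [0.40684214 0.38125304 0.14482831] [-1.06  0.18  0.29  1.79 -0.05  1.18  0.85] 34.99948024749756 0.12985164566553725
[0.34232226 0.37946208 0.12      ] [0.40821466 0.38197834 0.05      ]
```

{"api": "jog_arm", "payload": {"moves": [0,0,-0.01,0,0,0,-1,0,0,-0.03,0,0,0,-1,0,0,-0.06,0,0,0,-1,0,0,-0.1,0,0,0,-1,0,0,-0.14,0,0,0,-1,0,0,-0.18,0,0,0,-1,0,0,-0.2,0,0,0,-1,0,0,-0.2,0,0,0,-1]}}

```text
time: 35.85
position: [0.407, 0.3818, 0.2055]
tool_rot: [-0.06, 3.14, 0.001]
ft_force: [-0.6, 0.1, -4.6]
grip_width: 0.125
grip_force: 35.0
```

Run:
```python
from h import *
s=ctrl.get_state();print(s["time"],s["position"],s["tool_rot"],s["ft_force"])
jog([.514,.099,s["position"][2]])
```

```text
35.85 [0.40701668 0.38175218 0.20545943] [-5.99289346e-02  3.14030315e+00  1.29119214e-03] [-0.63182724  0.05166815 -4.59387398]
jog [-3.204e-01 -9.554e-01 -5.000e-04] [0. 0. 0.]
```

{"api": "jog_arm", "payload": {"moves": [-0.02,-0.05,0,0,0,0,-1,-0.05,-0.16,0,0,0,0,-1,-0.1,-0.3,0,0,0,0,-1,-0.15,-0.46,0,0,0,0,-1,-0.2,-0.62,0,0,0,0,-1,-0.26,-0.77,0,0,0,0,-1,-0.3,-0.88,0,0,0,0,-1,-0.32,-0.94,0,0,0,0,-1]}}

```text
time: 36.85
position: [0.5138, 0.0989, 0.2045]
tool_rot: [0.053, -3.141, 0.002]
ft_force: [0.2, 0.8, -4.1]
grip_width: 0.126
grip_force: 35.0
```

{"api": "jog_arm", "payload": {"moves": [0,-0.014,0,0,0,0,-1,0,-0.015,0,0,0,0,-1,0,-0.015,0.02,0,0,0,-1,0,-0.015,0.04,0,0,0,-1,0,-0.015,0.06,0,0,0,-1,0,-0.015,0.08,0,0,0,-1,0,-0.015,0.08,0,0,0,-1,0,-0.015,0.08,0,0,0,-1]}}

```text
time: 37.85
position: [0.5138, 0.0989, 0.181]
tool_rot: [-0.06, 3.141, 0.0]
ft_force: [0.8, 0.4, -4.8]
grip_width: 0.126
grip_force: 35.0
```

Run:
```python
from h import *
s=ctrl.get_state();print(s["time"],s["position"],s["tool_rot"],s["ft_force"])
jog([.515,.099,.170])
im=save("top","top5.png",3.5,(200,140,410,310)); print([np.round((np.array(w2px(meta("top"),p))-[200,140])*3.5) for p in ([.515,.099,.022],[*s["position"][:2],.05])])
```

```text
37.85 [0.51380522 0.09891001 0.18097816] [-5.98637501e-02  3.14070491e+00  5.93499058e-05] [ 0.82075133  0.3997941  -4.75826464]
jog [-0.004   0.0001  0.0366] [0. 0. 0.]
[array([211., 289.]), array([210., 283.])]
```

View pics/top5.png

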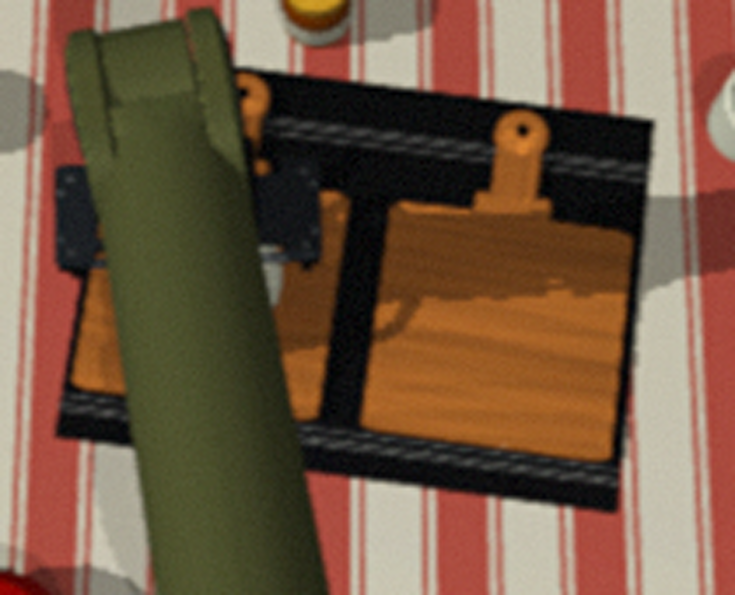

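The board's middle from its corners is (213,291), against a predicted (211,289), so the position is good. I lower it.

{"api": "jog_arm", "payload": {"moves": [-0.003,0,0.01,0,0,0,-1,-0.003,0,0.02,0,0,0,-1,-0.003,0,0.03,0,0,0,-1,-0.003,0,0.036,0,0,0,-1,-0.003,0,0.039,0,0,0,-1,-0.003,0,0.041,0,0,0,-1,-0.003,0,0.042,0,0,0,-1,-0.003,0,0.043,0,0,0,-1]}}

```text
time: 38.9
position: [0.5146, 0.099, 0.168]
tool_rot: [-0.06, 3.141, 0.0]
ft_force: [-0.2, 0.2, -3.8]
grip_width: 0.123
grip_force: 35.0
```

{"api": "jog_arm", "payload": {"moves": [0,0,0.001,0,0,0,-1,0,0,0.002,0,0,0,-1,0,0,0.003,0,0,0,-1,0,0,0.004,0,0,0,-1,0,0,0.004,0,0,0,-1,0,0,0.004,0,0,0,-1,0,0,0.004,0,0,0,-1,0,0,0.004,0,0,0,-1]}}

```text
time: 39.9
position: [0.5146, 0.0989, 0.1668]
tool_rot: [-0.06, 3.141, 0.0]
ft_force: [-0.6, 0.2, -4.5]
grip_width: 0.125
grip_force: 35.0
```

Nearly there, so I take it a bit lower in small steps.

{"api": "jog_arm", "payload": {"moves": [0,0,0.001,0,0,0,-1,0,0,0.002,0,0,0,-1,0,0,0.003,0,0,0,-1,0,0,0.003,0,0,0,-1,0,0,0.003,0,0,0,-1,0,0,0.003,0,0,0,-1,0,0,0.003,0,0,0,-1,0,0,0.003,0,0,0,-1]}}

```text
time: 40.9
position: [0.5149, 0.0989, 0.1664]
tool_rot: [-0.06, 3.14, 0.0]
ft_force: [-1.5, -2.2, 5.4]
grip_width: 0.124
grip_force: 35.0
```

{"api": "jog_arm", "payload": {"moves": [0,0,-0.001,0,0,0,-1,0,0,-0.002,0,0,0,-1,0,0,-0.002,0,0,0,-1,0,0,-0.002,0,0,0,0.3,0,0,-0.002,0,0,0,0.3,0,0,-0.002,0,0,0,0.3,0,0,-0.002,0,0,0,0.3,0,0,-0.002,0,0,0,0.3]}}

```text
time: 41.9
position: [0.5146, 0.0991, 0.1665]
tool_rot: [-0.06, 3.141, 0.0]
ft_force: [-0.2, 0.0, 0.2]
grip_width: 0.598
grip_force: 0.0
```

{"api": "jog_arm", "payload": {"moves": [0,0,-0.002,0,0,0,0.3,0,0,-0.03,0,0,0,0.3,0,0,-0.08,0,0,0,0.3,0,0,-0.16,0,0,0,0.3,0,0,-0.26,0,0,0,0.3,0,0,-0.36,0,0,0,0.3,0,0,-0.4,0,0,0,0.3,0,0,-0.4,0,0,0,0.3]}}

```text
time: 42.9
position: [0.515, 0.099, 0.2873]
tool_rot: [-0.06, 3.139, 0.001]
ft_force: [0.3, 0.2, -0.3]
grip_width: 0.65
grip_force: 0.0
```

Run:
```python
from h import *
save("side","side6.png",1.4)
```

```text
(no output)
```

View pics/side6.png

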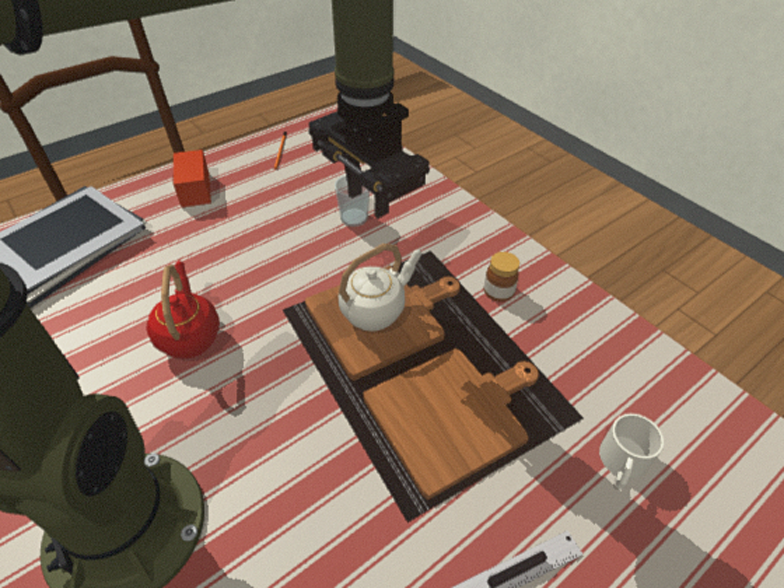

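The teapot stands upright in the middle of the left board at (372,300). The ruler lies flat on the table at (530,565), and nothing touches the gripper.

```bash
python3 -c "
from bench import ctrl
print(ctrl.close_job())"
```

```text
the job is handed in; nothing more can be done
None
```

The ruler rocked on the right board, so that one is bowed; the teapot now stands upright in the middle of the flat left board, the ruler lies flat on the table right of the mat, and the job is handed in (the judge's verdict was not shown).

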